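# Lay the screwdriver in its V-groove rest

### The arm

A 6-joint arm with a two-finger parallel gripper is mounted at the origin on the work surface; the furniture and walls round the work are solid. World frame = base frame: x ahead of the robot, y to its left, z up, the work surface at z = 0. Lengths are in m, angles in degrees, forces in N, time in s.
With the tool pointing down it reaches from about 0.375 to 0.9 m from the base axis. Payload 3.1 kg.
Tool frame: the origin (TCP) lies at the very end of the fingers, on their centre line; the grasp point (between the pads) lies bot.grip_point_offset behind it (bot.grip_point_offset is the distance from the TCP to the grasp point, in m); z points along the fingers, y is the line along which they close (so a half turn about z gives the same grasp; the last joint's range is limited). The gripper opens to 87 mm and grips with 3 to 60 N. Pads are 19 mm wide; open, the fingers measure 117 mm over their backs; the gripper's body (75 mm by 190 mm) begins 51 mm behind the grasp point.
Start: joints at [-10.227, 30.224, 82.088, -0, 67.689, -10.227], TCP at [0.625, 0, 0.223] pointing down, gripper open.
Joint ranges: [-176.69, 176.69], [-43.24, 126.21], [12.49, 139.97], [-82, 262], [0, 151.66], [-163.58, 163.58]. Speed limits (degrees/s): [159.86, 159.86, 180, 180, 180, 180].

### API

Orientations are given as a 3x3 rotation matrix whose columns are the frame's x, y, z axes.
In Python, from rig import bot, viewer, ticket gives the robot as it stands.
- The arm moves only by the tool servo_tool, never from a script. Its argument "targets" is a list of rows, each an object with "offset": the shift along the tool's x, y, z in m, a list of three; "dr": the turn, a rotation vector about the tool's x, y, z in degrees, a list of three. In form: [{"offset": [x, y, z], "dr": [ax, ay, az]}, ...]. A call has 1 to 20 rows; each row is the pose to reach, as a shift and turn from the pose commanded when the call began, along the tool's axes at that moment; what a row does not reach only later rows make up. A row lasts 1/12 s, in which the tool goes at most 41.7 mm and 7.16 degrees, less where a joint would pass 70% of its speed; a pose out of reach is approached as far as the arm can. A call with a gripper value outside its range is refused whole. "gripper" is the gripper command: -1 is fully open, 1 is shut, values between are in proportion, set as the call begins (left out, the last holds). The fingers move at their own pace and stop on an object; the grip force is fixed at half the most. Time passes only in rows, so rows that repeat a pose let the fingers close. It gives the time, the measured TCP pose, the force, the opening and the grip force at its end, in the units of the state.
- bot.read_state(): the state, without advancing time (a new reading comes with each control period).
- viewer.capture(name): name is "scene" or "side" or "wrist"; returns a dict with "color" (480x640x3 uint8, red, green, blue), "camera_matrix" (3x3 intrinsics, pixels), "R" (3x3) and "t" (3): a world point X has camera coordinates R X + t. Camera axes: x right, y down, z forward; pixel columns grow to the right and rows downward; lengths in m; the calibration is good to about 2 mm. A picture is of the moment at which its call begins. There is no depth.
- ticket.hand_in(): hands the job in; it is judged then, once.
The state is a dict: "time_s": time; "joint_positions": joint angles; "qvel": joint speeds; "tau": joint torques, N m; "position": TCP position; "tcp_rot": TCP orientation; "force": force on the tool from outside, world axes, zero at the start; "moment": the same for the moment, N m; "opening": opening from 0.0 (shut) to 1.0 (fully open); "grasp_force": force on a finger pad.
Only numpy, scipy, OpenCV 4.12 (cv2) and the standard library are available. Lean on these libraries where they do the work, as an engineer would, in place of code of your own. Each camera call takes 0.05 s, during which the arm holds its last target. There are 200 camera calls.

### The job

Put the orange screwdriver back in its wooden rest: the handle lying in the big V groove and the blade in the small one. Set it down into the grooves, with its weight borne by the rest, before you let go of it - do not drop it in - and leave the other things on the bench where they are.

Things in the scene. Friction and masses are not known exactly. Their poses are not given: they have to be found in the camera images.
- handle_centre (a point): centre of the orange handle of the loose screwdriver (on its axis, half-way along the handle). The handle is a round bar 30 mm in diameter and 108 mm long, so lying on the bench its axis is 15 mm up. Own y axis runs along the screwdriver from the blade towards the butt of the handle; it ends 54 mm from this point either way. About 0.12 kg; starts lying level on the bench
- blade_tip (a point): tip of the screwdriver's thin steel blade, on the axis, 161 mm from the handle centre in -y; the blade is a round bar 6 mm in diameter and 107 mm long
- rest: wooden screwdriver rest, screwed to the bench: 12 mm base board, 86 mm wide (x), y = -83 to +107 mm, with two upright saddles whose open-topped 90 degree V grooves run along y at x = 0; only the board lies between them. Origin on the bench under the grooves, z up. A seated screwdriver lies level, butt to +y, axis at x = 0, z = 50 mm; handle centre at y = 54 mm (allowed 34 to 74)
- big_groove (a point): middle of the big V groove (for the handle), on the line where the axis of a seated screwdriver lies, 50 mm above the bench; axes as the rest. The saddle is 18 mm thick (y) and 80 mm wide (x); V mouth 52 mm wide at 55 mm height, bottom of the V at 29 mm; black lining
- small_groove (a point): middle of the small V groove (for the blade), on the line where the axis of a seated screwdriver lies, 50 mm above the bench, 142 mm from the big one; axes as the rest. The saddle is 12 mm thick (y) and 52 mm wide (x); V mouth 28 mm wide at 60 mm height, bottom of the V at 46 mm; black lining
- tape_measure: yellow and black pocket tape measure, 35 x 93 x 66 mm; origin at the centre of its underside; a bystander, leave it alone
- sanding_block: red-brown sanding block, 62 x 111 x 32 mm; origin at the centre of its underside; a bystander, leave it alone
- glue_bottle: white glue bottle with red cap, 60 mm across, 174 mm tall; origin at the centre of its underside; a bystander, leave it alone

How it is judged:
By the outcome, as a careful person would: the job done as asked, in the order asked, and still so for the second after the job is handed in, with the robot touching nothing.
It also fails if it takes over 48 s, if anything falls off the work surface, if the arm or the gripper's body presses on something with over 40 N, if the wrist force passes 120 N, or if a joint passes its speed limit or range.

## Working session

There is one attempt and no reset: what is moved stays moved. The work goes in short steps, Python scripts to look and compute and a tool call to move; the robot and the scene stay as the last step left them, time stands still between calls to the robot, and variables do not carry over. Pictures are saved under pics/ and viewed, at most 10 in all, crops included, and the job is handed in when it is done.

Besides the shell and the picture viewer there is one more tool, called after "Call:" as name(argument=value, ...) on one line, values as JSON. servo_tool: Moves the arm, as the interface text tells. Its arguments: {"type":"object","properties":{"targets":{"type":"array"},"gripper":{"type":"number"}},"required":["targets"]}

```bash
mkdir -p pics; cat > h.py <<'E'
import numpy as np,cv2,pickle
from rig import bot,viewer,ticket
def snap(n,f):
    c=viewer.capture(n); cv2.imwrite(f'pics/{f}.png',c['color'][:,:,::-1]); pickle.dump(c,open(f'pics/{f}.pkl','wb')); return c
def ray(f,u,v,z):
    c=pickle.load(open(f'pics/{f}.pkl','rb')); R=np.array(c['R']);t=np.array(c['t'])
    d=R.T@np.linalg.inv(c['camera_matrix'])@[u,v,1]; o=-R.T@t
    return o+d*(z-o[2])/d[2]
def proj(f,X):
    c=pickle.load(open(f'pics/{f}.pkl','rb')); p=np.array(c['camera_matrix'])@(np.array(c['R'])@X+np.array(c['t'])); return p[:2]/p[2]
E
python3 - <<'E'
from h import *
for n in ('scene','side','wrist'): snap(n,n+'0')
s=bot.read_state(); print(s['time_s'],s['position'],s['tcp_rot'],bot.grip_point_offset)
E
```

```text
0.15 [6.24436140e-01 1.22311318e-04 2.21777498e-01] [[ 1.81770341e-05  9.99998605e-01 -1.67002952e-03]
 [ 9.99999951e-01 -1.76542120e-05  3.13075809e-04]
 [ 3.13045890e-04 -1.67003513e-03 -9.99998556e-01]] 0.0187
```

View pics/scene0.png

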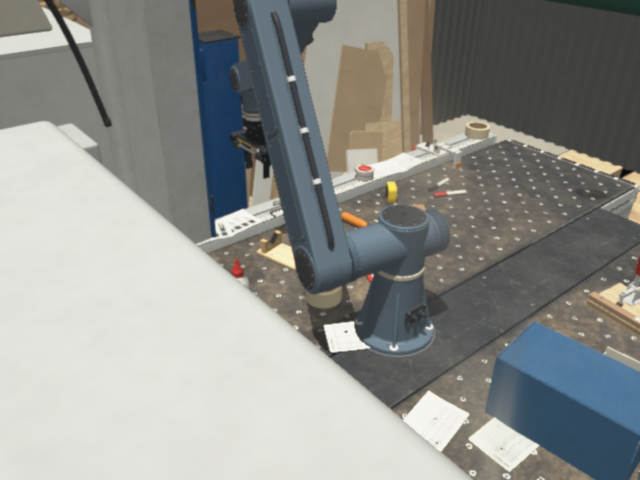

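View pics/side0.png

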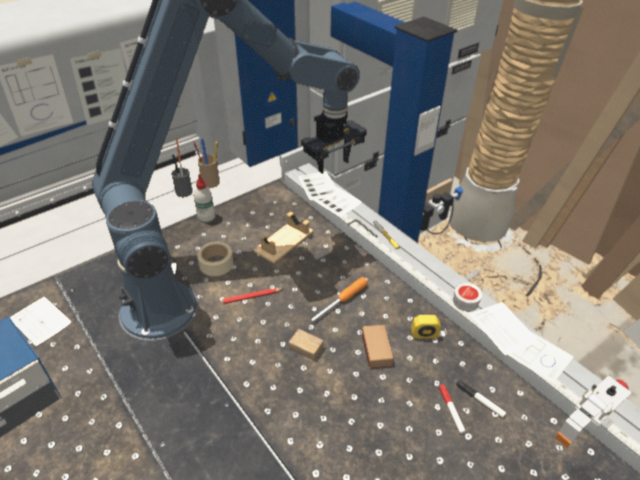

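The side view shows the screwdriver from the butt at about (365,283) to the tip at (313,320), and the rest at about (285,238). I'll enlarge that part.

```bash
python3 - <<'E'
from h import *
im=cv2.imread('pics/side0.png')[200:340,240:400]
cv2.imwrite('pics/c1.png',cv2.resize(im,None,fx=4.2,fy=4.2,interpolation=cv2.INTER_CUBIC))
E
```

```text
(no output)
```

View pics/c1.png

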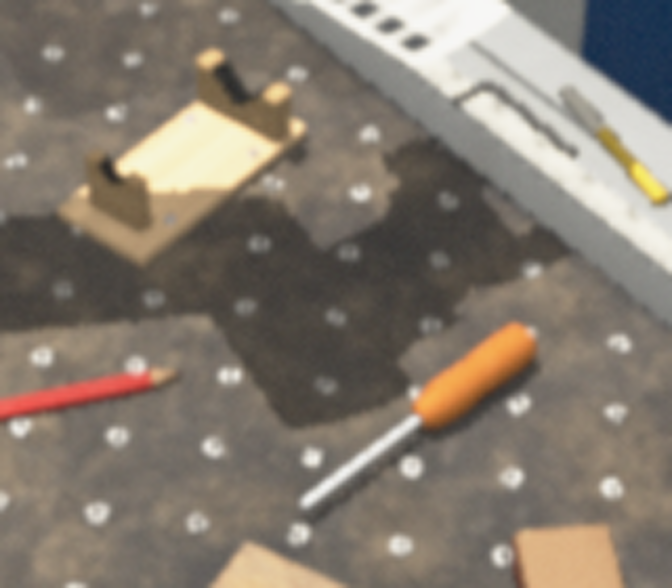

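View pics/wrist0.png

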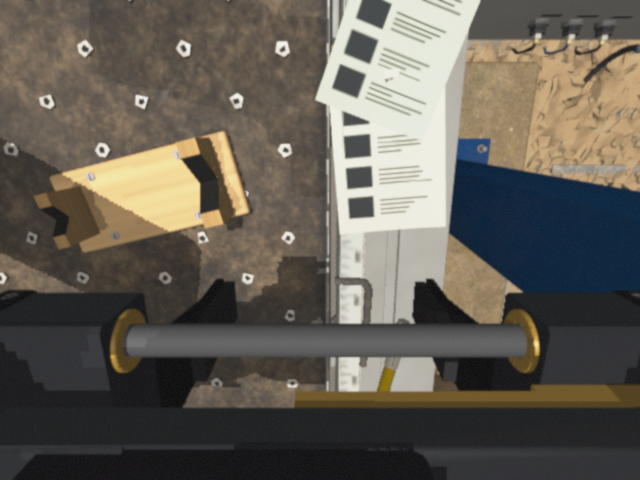

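The wrist view shows the rest clearly, with the big saddle near (205,180) and the small one near (65,220). The crop gives the screwdriver's butt at (525,343), the handle front at (425,410) and the tip at (306,502).

```bash
python3 - <<'E'
from h import *
im=cv2.imread('pics/wrist0.png')[120:270,20:270]
cv2.imwrite('pics/c2.png',cv2.resize(im,None,fx=3.2,fy=3.2,interpolation=cv2.INTER_CUBIC))
q=lambda u,v:(240+u/4.2,200+v/4.2)
b=ray('side0',*q(524,345),.015);t=ray('side0',*q(306,502),.015);f=ray('side0',*q(425,410),.015)
print(b,f,t,np.linalg.norm(b-t),np.linalg.norm(b-f))
# rest board corners (top z .012)
for p in [(62,210),(145,262),(305,128)]: print(ray('side0',*q(*p),.012 if p[0]!=145 else .0))
for p in [(52,178),(222,132),(248,213),(85,250)]: print('w',ray('wrist0',*p,.012))
E
```

```text
[ 0.52125469 -0.28208313  0.015     ] [ 0.42814535 -0.28745252  0.015     ] [ 0.31580806 -0.30284871  0.015     ] 0.2064934063035771 0.09326402715978484
[0.34270445 0.03219374 0.012     ]
[ 0.36695715 -0.04055018  0.        ]
[ 0.54237109 -0.00287796  0.012     ]
w [0.34388713 0.03441501 0.012     ]
w [0.52186589 0.0797713  0.012     ]
w [ 0.5428064  -0.00186245  0.012     ]
w [ 0.36331176 -0.0430933   0.012     ]
```

View pics/c2.png

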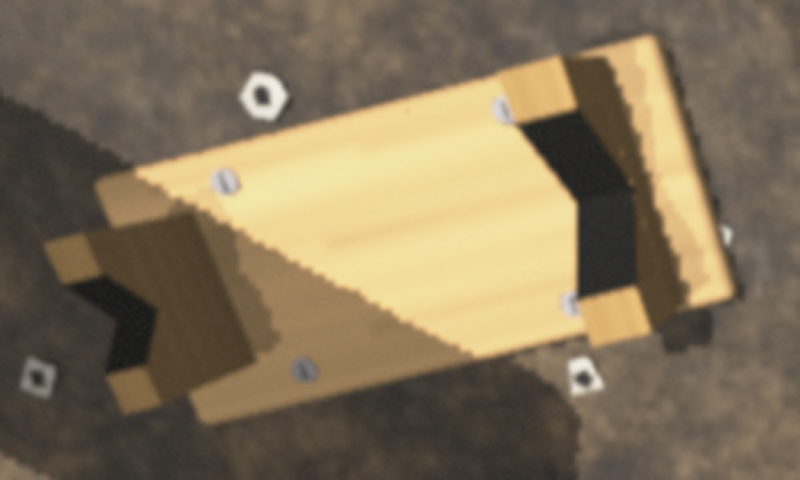

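```bash
python3 - <<'E'
from h import *
q=lambda u,v,z:ray('wrist0',20+u/3.2,120+v/3.2,z)
B=[(520,124,.055),(578,112,.055),(580,292,.055),(637,287,.055)]
S=[(63,283,.060),(103,275,.060),(107,375,.060),(148,367,.060)]
vb=[(579,200,.029),(632,187,.029)];vs=[(115,320,.046),(155,310,.046)]
m=lambda L:np.mean([q(*p) for p in L],0)
b,s=m(B),m(S);d=b-s;d2=m(vb)-m(vs)
for a in (b,s,m(vb),m(vs)): print(a.round(4))
print(np.hypot(*d[:2]),np.degrees(np.arctan2(d[1],d[0])),np.hypot(*d2[:2]),np.degrees(np.arctan2(d2[1],d2[0])))
# outline: mid long-edges
c=[ray('wrist0',*p,.012) for p in [(52,178),(222,132),(248,213),(85,250)]]
e=c[1]-c[0]; print(np.degrees(np.arctan2(e[1],e[0])),np.hypot(*e[:2]))
E
```

```text
[0.5109 0.0339 0.055 ]
[ 3.723e-01 -2.000e-04  6.000e-02]
[0.5104 0.0342 0.029 ]
[ 3.71e-01 -2.00e-04  4.60e-02]
0.14274828405383408 13.81439723017895 0.1435355187746265 13.873976748424884
14.29700026007637 0.18366717651004819
```

Call:
servo_tool(targets=[{"offset":[-0.287,-0.165,0.02],"dr":[0,0,84]},{"offset":[-0.287,-0.165,0.02],"dr":[0,0,84]},{"offset":[-0.287,-0.165,0.02],"dr":[0,0,84]},{"offset":[-0.287,-0.165,0.02],"dr":[0,0,84]},{"offset":[-0.287,-0.165,0.02],"dr":[0,0,84]},{"offset":[-0.287,-0.165,0.02],"dr":[0,0,84]},{"offset":[-0.287,-0.165,0.02],"dr":[0,0,84]},{"offset":[-0.287,-0.165,0.02],"dr":[0,0,84]},{"offset":[-0.287,-0.165,0.02],"dr":[0,0,84]},{"offset":[-0.287,-0.165,0.02],"dr":[0,0,84]},{"offset":[-0.287,-0.165,0.02],"dr":[0,0,84]},{"offset":[-0.287,-0.165,0.02],"dr":[0,0,84]},{"offset":[-0.287,-0.165,0.02],"dr":[0,0,84]},{"offset":[-0.287,-0.165,0.02],"dr":[0,0,84]},{"offset":[-0.287,-0.165,0.02],"dr":[0,0,84]},{"offset":[-0.287,-0.165,0.02],"dr":[0,0,84]}])

```text
time_s: 1.48
position: [0.46, -0.2868, 0.2025]
tcp_rot: [[0.994, 0.106, -0.0], [0.106, -0.994, 0.0], [-0.0, -0.0, -1.0]]
force: [-0.5, -0.5, 0.1]
opening: 0.999
grasp_force: 0.0
```

```bash
python3 - <<'E'
from h import *
c=snap('wrist','wrist1'); s=bot.read_state()
print(s['position'],s['tcp_rot'],s['joint_positions'],-np.array(c['R']).T@c['t'])
print('glue',ray('side0',206,218,0))
E
```

```text
[ 0.46005077 -0.2868226   0.20253533] [[ 9.94374850e-01  1.05918152e-01 -4.18545196e-05]
 [ 1.05918153e-01 -9.94374851e-01  9.72480836e-06]
 [-4.05890480e-05 -1.41032582e-05 -9.99999999e-01]] [-4.37556685e+01  2.53374658e+01  9.52700476e+01 -1.45931510e-03
  5.93946040e+01  4.01650067e+01] [ 0.53616354 -0.27869842  0.36551323]
glue [0.3043854  0.27813813 0.        ]
```

View pics/wrist1.png

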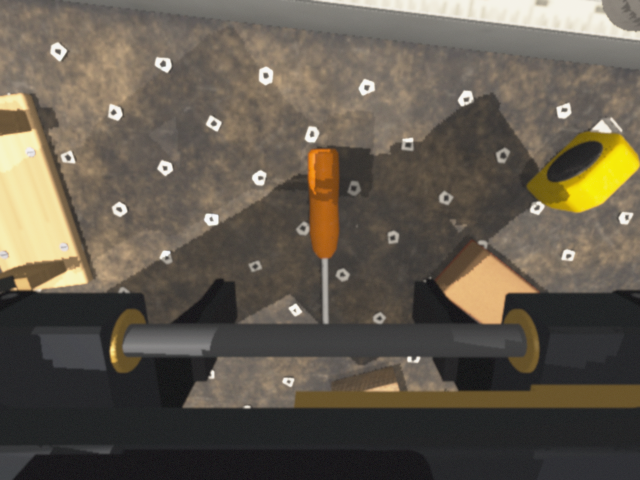

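The screwdriver is clear of obstructions: butt at (323,149), handle front at (325,257), blade running down to (326,322).

```bash
python3 - <<'E'
from h import *
s=bot.read_state();R=np.array(s['tcp_rot']);p=np.array(s['position'])
b=ray('wrist1',323,149,.015);f=ray('wrist1',325,258,.015);k=ray('wrist1',325.5,320,.015)
d=(b-k)/np.linalg.norm(b-k);c=(b+f)/2
print(b,f,np.linalg.norm(b-f),np.degrees(np.arctan2(d[1],d[0])),c)
w=[ray('wrist1',u,200,.015) for u in (309,339)];print('dia',np.linalg.norm(w[0]-w[1]))
g=c-.008*d;g[2]=.004
print(R.T@(g-p))
E
```

```text
[ 0.52321523 -0.27912793  0.015     ] [ 0.41554254 -0.2927025   0.015     ] 0.10852500915212487 6.965266046860743 [ 0.46937889 -0.28591522  0.015     ]
dia 0.029387330141976073
[0.00138077 0.00021213 0.19853527]
```

Call:
servo_tool(targets=[{"offset":[0.001,0,0.04],"dr":[0,0,-0.9]},{"offset":[0.001,0,0.08],"dr":[0,0,-0.9]},{"offset":[0.001,0,0.12],"dr":[0,0,-0.9]},{"offset":[0.001,0,0.15],"dr":[0,0,-0.9]},{"offset":[0.001,0,0.17],"dr":[0,0,-0.9]},{"offset":[0.001,0,0.185],"dr":[0,0,-0.9]},{"offset":[0.001,0,0.195],"dr":[0,0,-0.9]},{"offset":[0.001,0,0.198],"dr":[0,0,-0.9]},{"offset":[0.001,0,0.198],"dr":[0,0,-0.9]},{"offset":[0.001,0,0.198],"dr":[0,0,-0.9]},{"offset":[0.001,0,0.198],"dr":[0,0,-0.9]}])

```text
time_s: 2.45
position: [0.4617, -0.2875, 0.0057]
tcp_rot: [[0.993, 0.12, 0.002], [0.12, -0.993, -0.002], [0.002, 0.002, -1.0]]
force: [0.9, -0.1, 0.5]
opening: 0.998
grasp_force: 0.0
```

Call:
servo_tool(gripper=1, targets=[{"offset":[0,0,0],"dr":[0,0,0]},{"offset":[0,0,0],"dr":[0,0,0]},{"offset":[0,0,0],"dr":[0,0,0]},{"offset":[0,0,0],"dr":[0,0,0]},{"offset":[0,0,0],"dr":[0,0,0]},{"offset":[0,0,0],"dr":[0,0,0]},{"offset":[0,0,0],"dr":[0,0,0]},{"offset":[0,0,0],"dr":[0,0,0]},{"offset":[0,0,0],"dr":[0,0,0]},{"offset":[0,0,0],"dr":[0,0,0]},{"offset":[0,0,0],"dr":[0,0,0]},{"offset":[0,0,0],"dr":[0,0,0]},{"offset":[0,0,0],"dr":[0,0,0]},{"offset":[0,0,0],"dr":[0,0,0]}])

```text
time_s: 3.62
position: [0.4609, -0.2868, 0.0045]
tcp_rot: [[0.993, 0.12, -0.0], [0.12, -0.993, 0.0], [-0.0, -0.0, -1.0]]
force: [0.7, -0.0, -1.2]
opening: 0.338
grasp_force: 30.0
```

Call:
servo_tool(targets=[{"offset":[0,0,-0.01],"dr":[0,0,0]},{"offset":[0,0,-0.03],"dr":[0,0,0]},{"offset":[0,0,-0.06],"dr":[0,0,0]},{"offset":[0,0,-0.09],"dr":[0,0,0]},{"offset":[0,0,-0.11],"dr":[0,0,0]},{"offset":[0,0,-0.12],"dr":[0,0,0]},{"offset":[0,0,-0.12],"dr":[0,0,0]}])

```text
time_s: 4.2
position: [0.4622, -0.2879, 0.1273]
tcp_rot: [[0.993, 0.12, 0.004], [0.12, -0.993, -0.004], [0.004, 0.004, -1.0]]
force: [0.5, -1.3, -1.2]
opening: 0.336
grasp_force: 30.0
```

Call:
servo_tool(targets=[{"offset":[0.002,-0.01,0],"dr":[0,0,0]},{"offset":[0.005,-0.03,0],"dr":[0,0,-0.7]},{"offset":[0.009,-0.055,0],"dr":[0,0,-1.3]},{"offset":[0.014,-0.085,0],"dr":[0,0,-2]},{"offset":[0.019,-0.115,0],"dr":[0,0,-2.7]},{"offset":[0.024,-0.145,0],"dr":[0,0,-3.3]},{"offset":[0.029,-0.175,0],"dr":[0,0,-4]},{"offset":[0.034,-0.205,0],"dr":[0,0,-4.7]},{"offset":[0.039,-0.235,0],"dr":[0,0,-5.4]},{"offset":[0.044,-0.262,0],"dr":[0,0,-6]},{"offset":[0.048,-0.285,0],"dr":[0,0,-6.5]},{"offset":[0.05,-0.3,0],"dr":[0,0,-7]},{"offset":[0.0515,-0.308,0],"dr":[0,0,-7]},{"offset":[0.0515,-0.308,0],"dr":[0,0,-7]},{"offset":[0.0515,-0.308,0],"dr":[0,0,-7]},{"offset":[0.0515,-0.308,0],"dr":[0,0,-7]},{"offset":[0.0515,-0.308,0],"dr":[0,0,-7]}])

```text
time_s: 5.62
position: [0.4751, 0.0242, 0.1243]
tcp_rot: [[0.971, 0.239, -0.0], [0.239, -0.971, -0.0], [-0.0, 0.0, -1.0]]
force: [0.6, -0.2, -0.2]
opening: 0.337
grasp_force: 30.0
```

```bash
python3 - <<'E'
from h import *
snap('wrist','wrist2'); snap('side','side2'); s=bot.read_state()
print(s['position'],s['tcp_rot'],s['force'],s['opening'])
a=cv2.imread('pics/wrist2.png');b=cv2.resize(cv2.imread('pics/side2.png')[160:300,220:360],(480,480),interpolation=cv2.INTER_CUBIC)
cv2.imwrite('pics/c3.png',cv2.resize(np.hstack([a[:,100:420],b]),(800,480)))
E
```

```text
[0.47517692 0.02417729 0.12447892] [[ 9.71116091e-01  2.38607493e-01 -3.13610547e-05]
 [ 2.38607490e-01 -9.71116088e-01 -9.41605254e-05]
 [-5.29226318e-05  8.39578189e-05 -9.99999995e-01]] [ 0.36544539  0.21225569 -1.01246767] 0.336850298277839
```

View pics/c3.png

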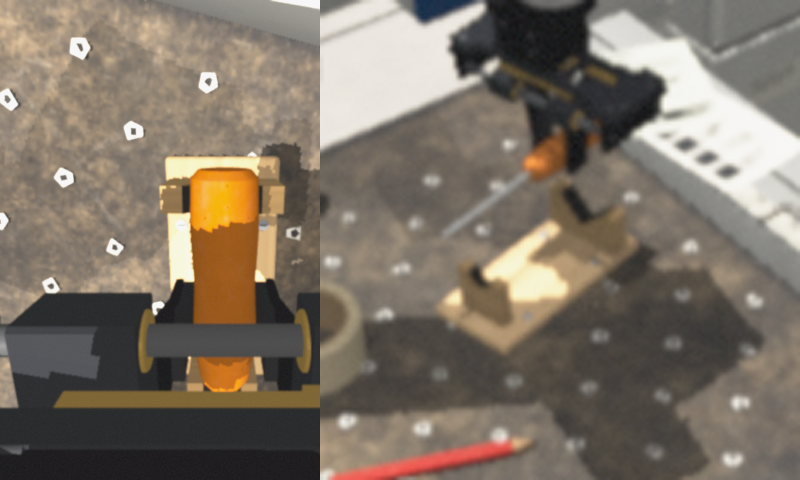

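The wrist view shows the handle at columns 190–258 over the big saddle, whose outer edges are at 160 and 285. The side view shows the screwdriver level. I'll check the lateral offset.

```bash
python3 - <<'E'
from h import *
s=bot.read_state();R=np.array(s['tcp_rot']);p=np.array(s['position'])
m=lambda l,r,v,z:R.T@((ray('wrist2',l,v,z)+ray('wrist2',r,v,z))/2-p)
W=lambda l,r,v,z:np.linalg.norm(ray('wrist2',l,v,z)-ray('wrist2',r,v,z))
hz=p[2]+.0105
print('saddle',m(260,385,196,.055),W(260,385,196,.055),'handle',m(290.5,358,190,hz),W(290.5,358,190,hz))
for g in ((.5107,.034,.05),(.3718,-.0002,.05)): print(R.T@(np.array(g)-p))
E
```

```text
saddle [ 0.03841328 -0.00102699  0.06947681] 0.08089809241173285 handle [ 5.40947475e-02  2.97397572e-05 -1.05028604e-02] 0.028509688956388356
[ 0.03684475 -0.00106917  0.07447688]
[-0.10620365 -0.00099958  0.07448446]
```

Call:
servo_tool(targets=[{"offset":[0,-0.001,0.015],"dr":[0,0,0]},{"offset":[0,-0.001,0.035],"dr":[0,0,0]},{"offset":[0,-0.001,0.05],"dr":[0,0,0]},{"offset":[0,-0.001,0.06],"dr":[0,0,0]},{"offset":[0,-0.001,0.068],"dr":[0,0,0]},{"offset":[0,-0.001,0.074],"dr":[0,0,0]},{"offset":[0,-0.001,0.078],"dr":[0,0,0]},{"offset":[0,-0.001,0.08],"dr":[0,0,0]},{"offset":[0,-0.001,0.081],"dr":[0,0,0]},{"offset":[0,-0.001,0.081],"dr":[0,0,0]},{"offset":[0,-0.001,0.081],"dr":[0,0,0]},{"offset":[0,-0.001,0.081],"dr":[0,0,0]}])

```text
time_s: 6.72
position: [0.4751, 0.0261, 0.044]
tcp_rot: [[0.971, 0.24, 0.001], [0.24, -0.971, -0.0], [0.001, 0.0, -1.0]]
force: [-0.2, 1.3, -1.0]
opening: 0.337
grasp_force: 30.0
```

Call:
servo_tool(targets=[{"offset":[0,0,0.001],"dr":[0,0,0]},{"offset":[0,0,0.001],"dr":[0,0,0]},{"offset":[0,0,0.002],"dr":[0,0,0]},{"offset":[0,0,0.002],"dr":[0,0,0]},{"offset":[0,0,0.003],"dr":[0,0,0]},{"offset":[0,0,0.003],"dr":[0,0,0]},{"offset":[0,0,0.003],"dr":[0,0,0]},{"offset":[0,0,0.003],"dr":[0,0,0]}])

```text
time_s: 7.38
position: [0.4748, 0.0261, 0.0405]
tcp_rot: [[0.971, 0.24, -0.0], [0.24, -0.971, 0.0], [-0.0, -0.0, -1.0]]
force: [-0.1, 0.2, -1.0]
opening: 0.335
grasp_force: 30.0
```

Call:
servo_tool(targets=[{"offset":[0,0,0.001],"dr":[0,0,0]},{"offset":[0,0,0.001],"dr":[0,0,0]},{"offset":[0,0,0.001],"dr":[0,0,0]},{"offset":[0,0,0.001],"dr":[0,0,0]}])

```text
time_s: 7.72
position: [0.475, 0.026, 0.0396]
tcp_rot: [[0.971, 0.24, 0.0], [0.24, -0.971, -0.0], [0.0, 0.0, -1.0]]
force: [0.4, 0.2, -0.4]
opening: 0.336
grasp_force: 30.0
```

Call:
servo_tool(targets=[{"offset":[0,0,0.001],"dr":[0,0,0]},{"offset":[0,0,0.001],"dr":[0,0,0]},{"offset":[0,0,0.001],"dr":[0,0,0]},{"offset":[0,0,0.001],"dr":[0,0,0]}])

```text
time_s: 8.05
position: [0.475, 0.0259, 0.0393]
tcp_rot: [[0.971, 0.24, 0.001], [0.24, -0.971, -0.0], [0.001, 0.0, -1.0]]
force: [-1.4, -0.5, 7.4]
opening: 0.336
grasp_force: 30.0
```

```bash
python3 - <<'E'
from h import *
s=bot.read_state();print(s['position'],s['force'],s['moment'])
E
```

```text
[0.47503924 0.02593943 0.03931041] [-1.40584608 -0.52559265  7.37328042] [-0.1316265   0.24308783 -0.0928828 ]
```

```bash
python3 - <<'E'
from h import *
snap('side','side3');snap('wrist','wrist3')
a=cv2.imread('pics/wrist3.png');b=cv2.resize(cv2.imread('pics/side3.png')[190:290,230:330],(480,480),interpolation=cv2.INTER_CUBIC)
cv2.imwrite('pics/c4.png',np.hstack([a[:,160:480],b]))
E
```

```text
(no output)
```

View pics/c4.png

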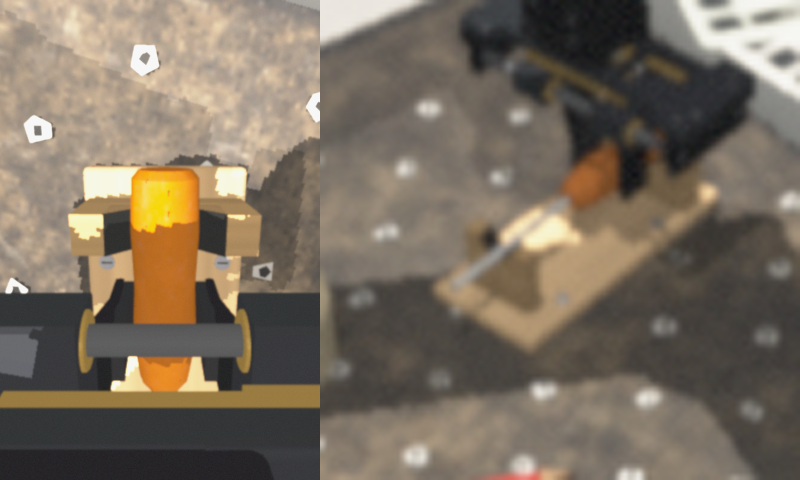

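The handle is centred in the big V, and the blade passes through the small groove with its tip overhanging at (455,285). The 7 N reading confirms contact. Next I release and lift.

Call:
servo_tool(gripper=-0.1, targets=[{"offset":[0,0,0],"dr":[0,0,0]},{"offset":[0,0,0],"dr":[0,0,0]},{"offset":[0,0,0],"dr":[0,0,0]},{"offset":[0,0,0],"dr":[0,0,0]},{"offset":[0,0,0],"dr":[0,0,0]},{"offset":[0,0,0],"dr":[0,0,0]},{"offset":[0,0,0],"dr":[0,0,0]}])

```text
time_s: 8.73
position: [0.4748, 0.0261, 0.0384]
tcp_rot: [[0.971, 0.24, -0.0], [0.24, -0.971, 0.0], [-0.0, -0.0, -1.0]]
force: [0.3, 0.1, -0.7]
opening: 0.55
grasp_force: 0.0
```

Call:
servo_tool(targets=[{"offset":[0,0,-0.01],"dr":[0,0,0]},{"offset":[0,0,-0.03],"dr":[0,0,0]},{"offset":[0,0,-0.06],"dr":[0,0,0]},{"offset":[0,0,-0.09],"dr":[0,0,0]},{"offset":[0,0,-0.12],"dr":[0,0,0]},{"offset":[0,0,-0.14],"dr":[0,0,0]},{"offset":[0,0,-0.15],"dr":[0,0,0]},{"offset":[0,0,-0.15],"dr":[0,0,0]},{"offset":[0,0,-0.15],"dr":[0,0,0]},{"offset":[0,0,-0.15],"dr":[0,0,0]}])

```text
time_s: 9.57
position: [0.474, 0.0262, 0.1881]
tcp_rot: [[0.971, 0.24, -0.001], [0.24, -0.971, 0.0], [-0.001, -0.001, -1.0]]
force: [-0.1, 0.7, -0.5]
opening: 0.55
grasp_force: 0.0
```

```bash
python3 - <<'E'
from h import *
snap('side','side4');snap('wrist','wrist4')
a=cv2.imread('pics/wrist4.png');b=cv2.resize(cv2.imread('pics/side4.png')[190:290,230:330],(480,480),interpolation=cv2.INTER_CUBIC)
cv2.imwrite('pics/c5.png',np.hstack([a[:,160:480],b]))
E
```

```text
(no output)
```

View pics/c5.png

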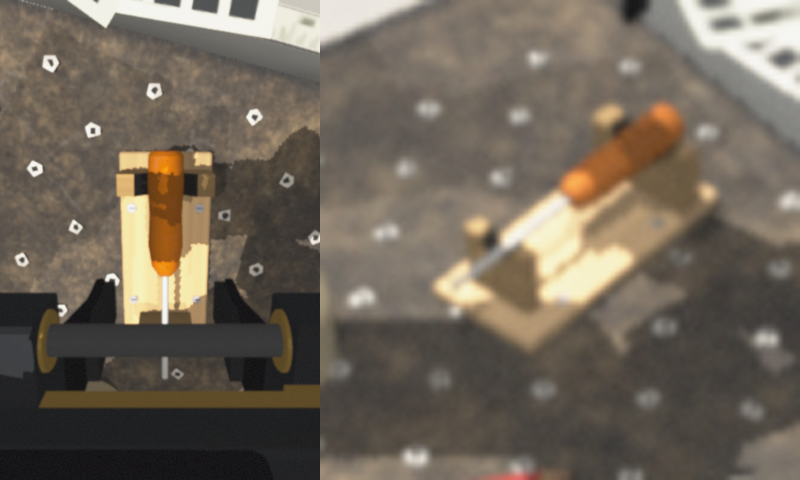

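The screwdriver lies centred in both grooves, with the butt (165,152) level with the end of the board as expected and the gripper clear.

```bash
python3 -c "
from rig import ticket
print(ticket.hand_in())"
```

```text
the job is handed in; nothing more can be done
None
```

The orange screwdriver is back in its rest, handle in the big groove and blade in the small one; I lowered it until the rest pushed back with about 7 N before letting go, touched nothing else, and handed the job in at about 10 s (no verdict was returned).

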